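# Set the polishing carriage on its working stop

## Task

Set the cup carriage of the polishing machine on its middle, working stop: push its yellow upright plate with the fingertips towards the wheel until the carriage has passed the red catch, but do not let the copper cup touch the wheel, then let go so that the carriage springs back and rests against the dropped catch. Leave the cup standing in its nest; do not touch the cup or the catch with the robot, and do not disturb the bowl, the tin or the hammer.

Things in the scene. Friction and masses are not known exactly. Their poses are not given: they have to be found in the camera images.
- machine: Fixed bench polishing machine: grey base plate, x -185 to +245 mm, 140 mm wide, 16 mm thick, with a sprung carriage on two rails. Origin on the bench under the cup's place when the carriage is home. x is level, the push direction, from yellow plate to wheel; z up. A blue motor stands beside the wheel at y = -55 to -245 mm, 180 mm high.
- push_face (a point): Yellow upright plate on the carriage end away from the wheel, 100 mm wide, 8 mm thick, 34 to 102 mm above the bench, axes as the machine's. Origin: centre of its pushing face (away from the wheel), 68 mm up; at home x = -100 mm of the machine. Push along +x. Before the face only the base lies below, at most 24 mm high; behind it a brace reaches to 38 mm, then the cup's rim at 68 mm.
- carriage (a joint): Slide of the carriage along the machine's +x, m: 0 home, grows towards the wheel. Spring towards home: 4 N at 0, 8 N at 0.040, 11 N at 0.068, plus damping 30 N per m/s. The catch drops behind its tooth past 0.041; let go then, it rests at 0.040; let go earlier, it goes home. The cup meets the wheel at about 0.068 (+-3 mm); end stop 0.075. About 0.053 is a good push.
- catch (a joint): Hinge of the red catch, rad: 0 when it is down, by its own spring (both at the start and when latched); it is lifted to about 0.13 by the tooth's ramp while the carriage goes from about 0.008 to 0.038.
- catch_bar: Red catch bar 86 mm long, 10 mm wide, about 60 mm above the bench, beside the cup on the machine's -y side, with a steel roller under its free end. Origin on its hinge at x = 0, y = -43, z = 60 mm of the machine; the bar runs along the machine's +x.
- sledge: The carriage: aluminium deck 182 x 70 mm, top 34 mm above the bench, with the yellow plate, the cup's nest and a steel tooth on its -y side. Axes as the machine's; at home its origin is the machine's origin.
- nest (a point): Point on the carriage deck in the middle of the cup's square nest (black lips 9 mm high), 34 mm above the bench; moves with the carriage, 100 mm along +x from the pushing face.
- cup: Loose copper cup, 64 mm high, rim 64 mm and foot 51 mm across, about 180 g, standing open end up in the nest on the carriage. Origin at the centre of its underside, z up. Rim 98 mm above the bench.
- wheel: Grey polishing wheel, 120 mm diameter, 24 mm wide, standing upright, not turning. Origin at its centre, 160 mm along +x of the machine's origin and 100 mm above the bench.
- bowl: Small copper bowl, 90 mm across, 45 mm high, on the bench; leave alone. Origin at the centre of its underside.
- tin: Tin of polish with a green label, 64 mm across, 75 mm high, on the bench; leave alone. Origin at the centre of its underside.
- hammer: Hammer 220 mm long lying on the bench; leave alone. Its x axis runs along the handle to the head.
Not all that is in view belongs to the job. Leave any blue or purple look-alike of the cup alone.

How it is judged:
By the outcome, as a careful person would: the job done as asked, in the order asked, and still so for the second after the job is handed in, with the robot touching nothing.
It also fails if it takes over 35 s, if anything falls off the work surface, if the arm or the gripper's body presses on something with over 40 N, if the wrist force passes 120 N, or if a joint passes its speed limit or range.

## Robot

A 7-joint arm with a two-finger parallel gripper is mounted at the origin on the work surface. World frame = base frame: x ahead of the robot, y to its left, z up, the work surface at z = 0. Lengths are in m, angles in rad, forces in N, time in s.
With the tool pointing down it reaches from about 0.35 to 0.9 m from the base axis. Payload 8.1 kg.
Tool frame: the origin (TCP) lies at the very end of the fingers, on their centre line; the grasp point (between the pads) lies 19 mm behind it (r.grip_depth is the distance from the TCP to the grasp point, in m); y points along the fingers, x is the direction in which the jaws open and shut, and the axes are right-handed (so a half turn about y gives the same grasp; the last joint's range is limited). The gripper opens to 92 mm and grips with 3 to 60 N. Pads are 19 mm wide; open, the fingers measure 130 mm over their backs; the gripper's body (75 mm by 190 mm) begins 47 mm behind the grasp point.
Start: joints at [-1.41, 0.434, 0.025, 1.573, -0.012, 1.134, -0.075], TCP at [0.163, 0.603, 0.227] pointing down, gripper open.
Joint ranges: [-2.62, 2.62], [-0.44, 2.09], [-1.27, 1.32], [0.08, 2.57], [-1.32, 4.46], [0.12, 2], [-2.74, 2.74]. Speed limits (rad/s): [2.22, 2.22, 3.01, 3.01, 3.14, 3.14, 3.14].

## Interface

Orientations are given as a rotation vector (axis times angle).
In Python, from station import r gives the robot as it stands. The module is installed in compiled form; this text tells all that it offers.
- The arm moves only by the shell command python3 -m jog 'ROWS'. ROWS is a JSON object of lists of equal length, an entry for each row: "travel": the shift along the tool's x, y, z in mm, a list of three; "rotation": the turn, a rotation vector about the tool's x, y, z in rad, a list of three; "grip": the finger opening in mm, from 0 to 91.8. In form: {"travel": [[dx, dy, dz], ...], "rotation": [[ax, ay, az], ...], "grip": [grip, ...]}. A call has 1 to 10 rows; each row is the pose to reach, as a shift and turn from the pose commanded when the call began, along the tool's axes at that moment; what a row does not reach only later rows make up. A row lasts 1/12 s, in which the tool goes at most 41.7 mm and 7.16 degrees, less where a joint would pass 70% of its speed; a pose out of reach is approached as far as the arm can. A call with a gripper value outside its range is refused whole. The fingers move at their own pace and stop on an object; the grip force is fixed at half the most. Time passes only in rows, so rows that repeat a pose let the fingers close. It gives the time, the measured TCP pose, the force and the opening at its end, in the units of the state.
- r.observe(): the state, without advancing time (a new reading comes with each control period).
- r.get_image(name): name is "scene" or "top" or "wrist"; returns (picture, depth): 480x640x3 uint8, red, green, blue; 480x640 float32, m along the optical axis (not along the pixel's ray), 0 where there is no reading.
- r.get_calibration(name): a dict with "fx", "fy", "cx", "cy" (pixels), "extrinsics" (4x4, takes a point from world to camera coordinates). Camera axes: x right, y down, z forward; pixel columns grow to the right and rows downward; lengths in m; the calibration is good to about 2 mm. A picture is of the moment at which its call begins: read the wrist's pose just before it. get_calibration takes no time and is no camera call; for the wrist camera it gives the pose at the moment of the call.
- r.job_done(): hands the job in, once; it reports no verdict.
The state is a dict: "t": time; "joint_positions": joint angles; "qvel": joint speeds; "tau": joint torques, N m; "position": TCP position; "ee_rot": TCP orientation; "ft_force": force on the tool from outside, world axes, zero at the start; "ft_torque": the same for the moment, N m; "grip_width": finger opening in m.
Only numpy, scipy, OpenCV 4.12 (cv2) and the standard library are available. Lean on these libraries where they do the work, as an engineer would, in place of code of your own. Each camera call takes 0.05 s, during which the arm holds its last target. There are 200 camera calls.

## Working session

There is one attempt and no reset: what is moved stays moved. The work goes in short steps, Python scripts to look and compute and a shell command to move; the robot and the scene stay as the last step left them, time stands still between calls to the robot, and variables do not carry over. Pictures are saved under pics/ and viewed, about 8 in all and at most 12, crops included, and the job is handed in when it is done.

```bash
mkdir -p pics
python3 - <<'E'
from station import r
import cv2,numpy as np
o=r.observe();print({k:np.round(o[k],3).tolist() for k in('t','position','ee_rot','ft_force','grip_width')})
ims=[]
for n in('scene','top'):
    p,d=r.get_image(n);c=r.get_calibration(n)
    np.savez(f'{n}.npz',p=p,d=d,K=[c['fx'],c['fy'],c['cx'],c['cy']],E=c['extrinsics'])
    cv2.imwrite(f'pics/{n}0.png',p[:,:,::-1])
    print(n,np.round(c['extrinsics'],3).tolist(),c['fx'])
E
```

```text
{'t': 0.0, 'position': [0.163, 0.603, 0.226], 'ee_rot': [-1.324, -1.012, 1.014], 'ft_force': [0.539, -0.361, 0.471], 'grip_width': 0.092}
scene [[0.773, 0.634, 0.013, -0.403], [0.346, -0.405, -0.846, -0.13], [-0.531, 0.659, -0.532, 1.25], [0.0, 0.0, 0.0, 1.0]] 455.42774527219365
top [[0.02, -1.0, 0.008, -0.054], [-0.982, -0.021, -0.189, 0.57], [0.189, -0.004, -0.982, 1.206], [0.0, 0.0, 0.0, 1.0]] 558.4868975549836
```

View pics/scene0.png

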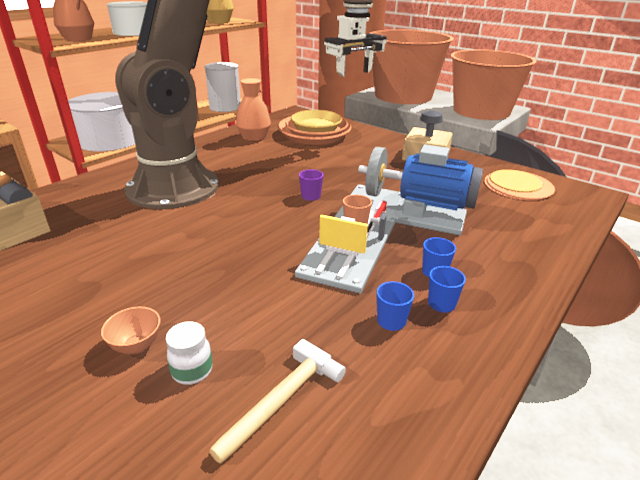

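View pics/top0.png

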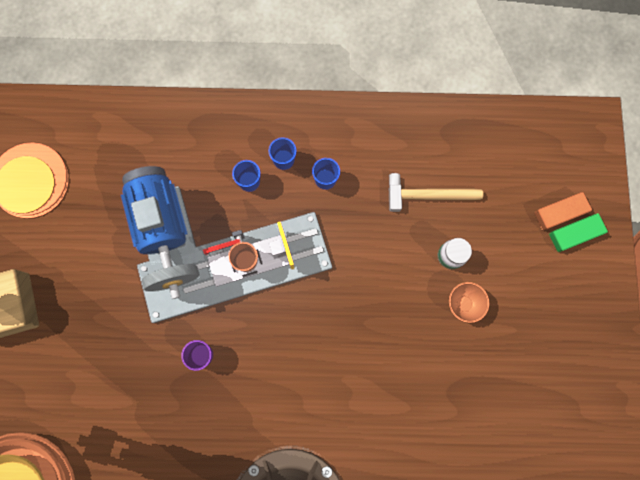

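The scene view shows the machine centre-right, with the yellow plate at about (343,235). In the top view the plate is at about (286,245), the cup at (243,258) and the wheel at (168,278). The push therefore goes image-left and slightly down, roughly world +y. The other cups, bowl, tin and hammer are all clear of it.

```bash
cat > h.py <<'E'
import numpy as np,cv2
from scipy.spatial.transform import Rotation as R
def pts(n,mask,z):
    f=np.load(n);K=f['K'];E=f['E'];v,u=np.nonzero(mask)
    ray=np.c_[(u-K[2])/K[0],(v-K[3])/K[1],np.ones(len(u))]@E[:3,:3]
    c=-E[:3,:3].T@E[:3,3];d=f['d'][v,u]
    W=c+ray*d[:,None]                      # depth points
    P=c+ray*((z-c[2])/ray[:,2])[:,None]    # plane points
    return u,v,W,P
def mask(n,lo,hi,roi):
    p=np.load(n)['p'];h=cv2.cvtColor(p,cv2.COLOR_RGB2HSV);m=cv2.inRange(h,lo,hi)
    k=np.zeros_like(m);x0,y0,x1,y1=roi;k[y0:y1,x0:x1]=1;return m*k
E
python3 - <<'E'
from h import *
from station import r
m=mask('top.npz',(22,120,90),(35,255,255),(265,205,310,285))
u,v,W,P=pts('top.npz',m,.102)
print(len(u),np.percentile(W[:,2],[5,50,95]))
s=W[:,2]>.09; Q=P[s]
print('top rect on z=.102',cv2.minAreaRect(Q[:,:2].astype(np.float32)*1000), np.median(W[s],0))
ms=mask('scene.npz',(22,120,90),(35,255,255),(310,205,375,260))
u,v,W,P=pts('scene.npz',ms,.068)
W=W[W[:,2]>.03]; c=W.mean(0); _,_,V=np.linalg.svd(W-c)
print('scene face centroid',len(W),c,'normal',V[2],np.ptp(W,0))
mb=mask('top.npz',(0,90,60),(18,255,255),(222,238,262,275))
u,v,W,P=pts('top.npz',mb,.098)
s=W[:,2]>.085;print('cup rim',cv2.minEnclosingCircle(P[s][:,:2].astype(np.float32)*1000),s.sum())
o=r.observe();print(np.round(R.from_rotvec(o['ee_rot']).as_matrix(),3).tolist())
E
```

```text
160 [0.06141311 0.10165106 0.10570728]
top rect on z=.102 ((562.6114501953125, 21.661991119384766), (97.24662017822266, 7.083126068115234), 18.680944442749023) [0.56056504 0.0214068  0.10179044]
scene face centroid 1263 [0.56766616 0.01494998 0.07044957] normal [ 0.11617464 -0.59339446 -0.79648381] [0.50412789 0.66002308 0.52793351]
cup rim ((531.8955688476562, 111.26142120361328), 31.945842742919922) 178
[[0.261, -0.0, -0.965], [0.965, -0.001, 0.261], [-0.001, -1.0, -0.0]]
```

The numbers agree. The face centre is about (0.564, 0.0175), the push direction is (-0.323, 0.946), and plate to cup measures 94.7 mm against 96 expected. Next I go to a stand-off 45 mm before the face, fingers shut, with the tool turned 56° so both fingertips face the plate.

```bash
python3 -m jog '{"travel":[[-249,-30,-283],[-249,-30,-283],[-249,-30,-283],[-249,-30,-283],[-249,-30,-283],[-249,-30,-283],[-249,-30,-283],[-249,-30,-283],[-249,-30,-283],[-249,-30,-283]],"rotation":[[0,0.977,0],[0,0.977,0],[0,0.977,0],[0,0.977,0],[0,0.977,0],[0,0.977,0],[0,0.977,0],[0,0.977,0],[0,0.977,0],[0,0.977,0]],"grip":[0,0,0,0,0,0,0,0,0,0]}'
cat > go.py <<'E'
import sys
from h import *
from station import r
o=r.observe();M=R.from_rotvec(o['ee_rot']).as_matrix();p=o['position']
d=np.array([-.323,.946,0]);F=np.array([.564,.0175,0])
g=F+float(sys.argv[1])/1000*d;g[2]=float(sys.argv[2])/1000
T=np.c_[[.946,.323,0],[0,0,-1],-d]
print('t',o['t'],'pos',np.round(p,4),'along',round((p-F)@d*1000,1),'lat',round((p-F)@T[:,0]*1000,1),'F',np.round(o['ft_force'],1),'grip',o['grip_width'])
print('travel',np.round(M.T@(g-p)*1000,1),'rot',np.round(R.from_matrix(M.T@T).as_rotvec(),3))
E
python3 go.py -45 230
```

```text
t: 0.93
position: [0.3755, 0.2821, 0.2575]
ee_rot: [-1.558, -0.253, 0.25]
ft_force: [0.8, -0.1, -0.6]
grip_width: 0.0295
t 0.9333 pos [0.3755 0.2821 0.2575] along 311.2 lat -92.9 F [ 0.8 -0.1 -0.6] grip 0.029511821887062403Traceback (most recent call last):
  File "go.py", line 9, in <module>
    print('travel',np.round(M.T@(g-p)*1000,1),'rot',np.round(R.from_matrix(M.T@T).as_rotvec(),3))
                                                             ~~~~~~~~~~~~~^^^^^^^
  File "scipy/spatial/transform/_rotation.pyx", line 1143, in scipy.spatial.transform._rotation.Rotation.from_matrix
ValueError: Non-positive determinant (left-handed or null coordinate frame) in rotation matrix 0: [[ 0.99958106 -0.001479    0.00897281]
 [ 0.00146087  0.999997    0.00196408]
 [ 0.00897569  0.00195163 -0.99958023]].
```

```bash
sed -i 's/,-d\]/,d]/' go.py; python3 go.py -45 230
```

```text
t 0.9333 pos [0.3755 0.2821 0.2575] along 311.2 lat -92.9 F [ 0.8 -0.1 -0.6] grip 0.029511821887062403
travel [  96.1   28.3 -355.4] rot [ 0.002 -0.009  0.001]
```

```bash
python3 -m jog '{"travel":[[10,0,-40],[20,0,-80],[30,0,-120],[40,0,-160],[50,0,-200],[61,0,-237],[71,0,-275],[81,0,-313],[96,0,-355],[96,0,-355]],"rotation":[[0,-0.009,0],[0,-0.009,0],[0,-0.009,0],[0,-0.009,0],[0,-0.009,0],[0,-0.009,0],[0,-0.009,0],[0,-0.009,0],[0,-0.009,0],[0,-0.009,0]],"grip":[0,0,0,0,0,0,0,0,0,0]}'; python3 go.py -45 62
```

```text
t: 1.77
position: [0.5798, -0.0234, 0.2567]
ee_rot: [-1.56, -0.261, 0.259]
ft_force: [-1.1, -1.8, 0.7]
grip_width: 0.0008
t 1.7667 pos [ 0.5798 -0.0234  0.2567] along -43.8 lat 1.8 F [-1.1 -1.8  0.7] grip 0.000845040053692533
travel [ -1.8 194.7  -0.2] rot [0.005 0.002 0.   ]
```

```bash
python3 -m jog '{"travel":[[-2,40,-1],[-2,80,-1],[-2,120,-1],[-2,150,-1],[-2,175,-1],[-2,190,-1],[-2,195,-1],[-2,195,-1]],"rotation":[[0,0,0],[0,0,0],[0,0,0],[0,0,0],[0,0,0],[0,0,0],[0,0,0],[0,0,0]],"grip":[0,0,0,0,0,0,0,0]}'; python3 go.py -16 62
python3 - <<'E'
from station import r
import cv2
p,d=r.get_image('scene');cv2.imwrite('pics/s1.png',cv2.resize(p[100:320,260:500,::-1],None,fx=2.5,fy=2.5,interpolation=2))
E
```

```text
t: 2.43
position: [0.5745, -0.017, 0.0604]
ee_rot: [-1.554, -0.264, 0.268]
ft_force: [0.3, -0.0, 0.3]
grip_width: 0.0003
t 2.4333 pos [ 0.5745 -0.017   0.0604] along -36.0 lat -1.2 F [ 0.3 -0.   0.3] grip 0.00034818575476654884
travel [ 1.4 -1.6 20. ] rot [-0.001  0.01  -0.003]
```

View pics/s1.png

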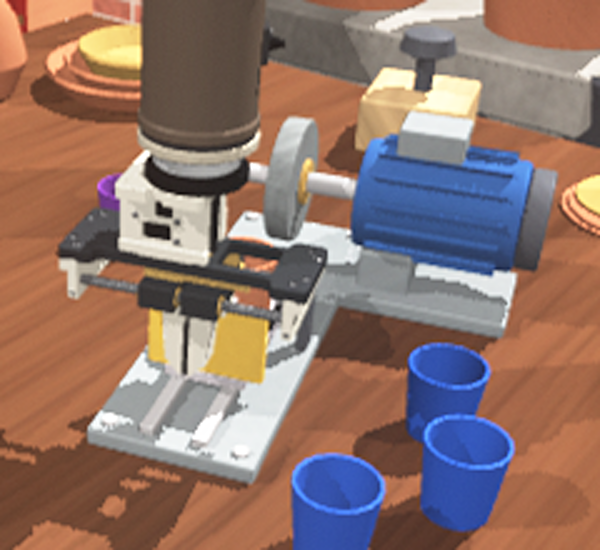

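The crop shows the closed fingers in front of the yellow plate at about (185,340), roughly centred, with the gripper body clear above it. The measured advance differs from the command by several mm, so I go on in small, checked steps.

```bash
python3 -m jog '{"travel":[[1,-2,4],[1,-2,8],[1,-2,12],[1,-2,12],[1,-2,12]],"rotation":[[0,0.01,0],[0,0.01,0],[0,0.01,0],[0,0.01,0],[0,0.01,0]],"grip":[0,0,0,0,0]}'; python3 go.py -5 62
```

```text
t: 2.9
position: [0.5726, -0.0048, 0.0643]
ee_rot: [-1.555, -0.26, 0.258]
ft_force: [-0.3, -0.4, 0.8]
grip_width: 0.0006
t 2.9 pos [ 0.5726 -0.0048  0.0643] along -23.9 lat 1.0 F [-0.3 -0.4  0.8] grip 0.0005623990230687224
travel [-0.9  2.3 18.9] rot [-0.     0.001  0.001]
```

```bash
python3 -m jog '{"travel":[[0,0,3],[0,0,6],[0,0,9],[0,0,12],[0,0,15],[0,0,18],[0,0,18],[0,0,18]],"rotation":[[0,0,0],[0,0,0],[0,0,0],[0,0,0],[0,0,0],[0,0,0],[0,0,0],[0,0,0]],"grip":[0,0,0,0,0,0,0,0]}'; python3 go.py 0 62
cat > look.py <<'E'
import sys
from h import *
from station import r
p,d=r.get_image('top');c=r.get_calibration('top')
np.savez('n.npz',p=p,d=d,K=[c['fx'],c['fy'],c['cx'],c['cy']],E=c['extrinsics'])
dd=np.array([-.323,.946]);F=np.array([.564,.0175])
for nm,lo,hi,roi,z,zm in(('cup',(0,90,60),(18,255,255),(170,230,275,300),.098,.085),('plate',(22,120,90),(35,255,255),(220,205,310,290),.102,.09)):
    m=mask('n.npz',lo,hi,roi);u,v,W,P=pts('n.npz',m,z);s=(W[:,2]>zm)&(W[:,2]<.115)
    if s.sum()<8: print(nm,'few',s.sum());continue
    Q=P[s][:,:2];print(nm,s.sum(),'along pct',np.round(np.percentile((Q-F)@dd*1000,[2,50,98]),1),'circ',cv2.minEnclosingCircle(Q.astype(np.float32)*1000))
cv2.imwrite(f'pics/{sys.argv[1]}.png',cv2.resize(p[190:340,120:340,::-1],None,fx=3,fy=3,interpolation=2))
E
python3 look.py t1
```

```text
t: 3.57
position: [0.5668, 0.011, 0.0637]
ee_rot: [-1.556, -0.258, 0.258]
ft_force: [1.7, -3.4, -2.4]
grip_width: 0.0004
t 3.5667 pos [0.5668 0.011  0.0637] along -7.1 lat 0.6 F [ 1.7 -3.4 -2.4] grip 0.0003725731326752467
travel [-0.6  1.7  7.1] rot [ 0.001 -0.001  0.   ]
cup 15 along pct [239.4 246.5 252.3] circ ((473.6231994628906, 246.6046905517578), 6.69141960144043)
plate few 0
```

View pics/t1.png

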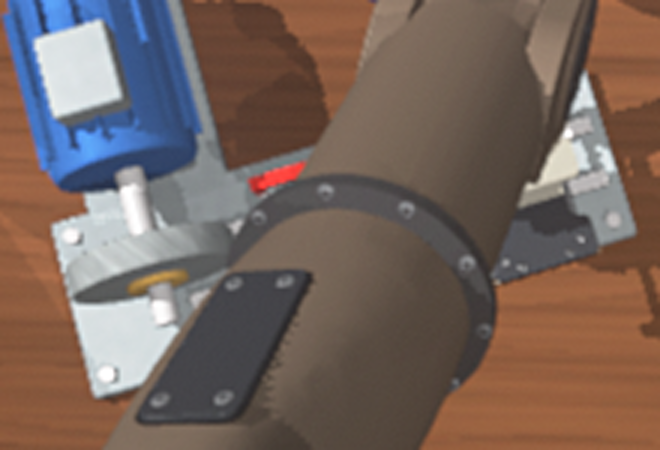

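The top view is blocked by the arm, but the force along the push axis reads about -3.8 N (spring preload 4 N), so the fingertips are just touching the plate with contact at about -9. I push on by 36 mm and check again with the scene camera.

```bash
python3 -m jog '{"travel":[[0,0,4],[0,0,8],[0,0,12],[0,0,16],[0,0,20],[0,0,24],[0,0,28],[0,0,32],[0,0,36],[0,0,36]],"rotation":[[0,0,0],[0,0,0],[0,0,0],[0,0,0],[0,0,0],[0,0,0],[0,0,0],[0,0,0],[0,0,0],[0,0,0]],"grip":[0,0,0,0,0,0,0,0,0,0]}'; python3 go.py 44 62
cat > sc.py <<'E'
import sys
from h import *
from station import r
p,d=r.get_image('scene');f=np.load('scene.npz')
np.savez('ns.npz',p=p,d=d,K=f['K'],E=f['E'])
dd=np.array([-.323,.946,0]);F=np.array([.564,.0175,0])
m0=mask('scene.npz',(22,120,90),(35,255,255),(310,205,375,260))
for n,m in(('scene.npz',m0),('ns.npz',mask('ns.npz',(22,120,90),(35,255,255),(310,175,395,262)))):
    u,v,W,P=pts(n,m,.07);a=(W-F)@dd*1000;s=(W[:,2]>.04)&(W[:,2]<.105)&(abs(a)<90)
    print(n,s.sum(),'face along',np.round(np.percentile(a[s],[10,50,90]),1))
cv2.imwrite(f'pics/{sys.argv[1]}.png',cv2.resize(p[150:300,290:420,::-1],None,fx=4,fy=4,interpolation=2))
E
python3 sc.py s2
```

```text
t: 4.45
position: [0.5557, 0.0445, 0.0638]
ee_rot: [-1.557, -0.258, 0.256]
ft_force: [3.9, -6.0, -4.5]
grip_width: 0.0004
t 4.45 pos [0.5557 0.0445 0.0638] along 28.2 lat 0.8 F [ 3.9 -6.  -4.5] grip 0.0004136490984305263
travel [-0.9  1.7 15.7] rot [ 0.002 -0.001  0.001]
scene.npz 1161 face along [-1.8 -0.   1.6]
ns.npz 304 face along [38.  39.7 42.2]
```

View pics/s2.png

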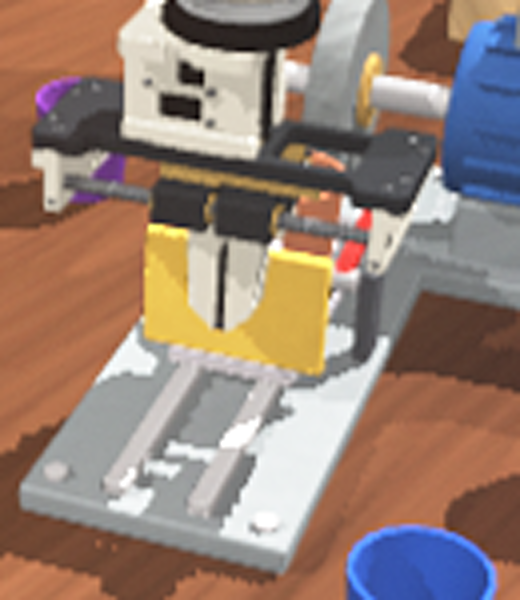

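The crop shows the fingertips on the plate at about (220,290) and the cup at (312,200) upright. Depth puts the face 39.7 mm along (0.0 at home), so I need about 13 mm more.

```bash
python3 -m jog '{"travel":[[0,0,3],[0,0,6],[0,0,9],[0,0,11],[0,0,13],[0,0,13],[0,0,13]],"rotation":[[0,0,0],[0,0,0],[0,0,0],[0,0,0],[0,0,0],[0,0,0],[0,0,0]],"grip":[0,0,0,0,0,0,0]}'; python3 go.py 44 62;python3 sc.py s3
```

```text
t: 5.08
position: [0.5518, 0.0561, 0.0638]
ee_rot: [-1.558, -0.258, 0.256]
ft_force: [4.9, -7.4, -4.2]
grip_width: 0.0004
t 5.0833 pos [0.5518 0.0561 0.0638] along 40.5 lat 0.9 F [ 4.9 -7.4 -4.2] grip 0.0004162758738187507
travel [-0.9  1.8  3.5] rot [ 0.002 -0.002  0.001]
scene.npz 1161 face along [-1.8 -0.   1.6]
ns.npz 299 face along [50.2 52.3 54.7]
```

The carriage is at 52 mm, past the catch and short of the wheel. I back off gently.

```bash
python3 -m jog '{"travel":[[0,0,-3],[0,0,-6],[0,0,-9],[0,0,-12],[0,0,-15],[0,0,-18],[0,0,-24],[0,0,-32],[0,0,-40],[0,0,-45]],"rotation":[[0,0,0],[0,0,0],[0,0,0],[0,0,0],[0,0,0],[0,0,0],[0,0,0],[0,0,0],[0,0,0],[0,0,0]],"grip":[0,0,0,0,0,0,0,0,0,0]}'; python3 go.py -40 240;python3 sc.py s4
```

```text
t: 5.97
position: [0.5657, 0.0139, 0.0638]
ee_rot: [-1.556, -0.258, 0.257]
ft_force: [0.0, -0.4, 0.3]
grip_width: 0.0005
t 5.9667 pos [0.5657 0.0139 0.0638] along -3.9 lat 0.5 F [ 0.  -0.4  0.3] grip 0.0004976842972685046
travel [  -0.4 -176.1  -36.1] rot [ 0.    -0.001  0.   ]
scene.npz 1161 face along [-1.8 -0.   1.6]
ns.npz 90 face along [38.1 39.8 42.1]
```

Latched: the face sits at 39.8 mm with no force on the tool. I retreat up and away, then verify.

```bash
python3 -m jog '{"travel":[[0,0,-20],[0,-30,-36],[0,-70,-36],[0,-110,-36],[0,-150,-60],[0,-176,-95],[0,-176,-135],[0,-176,-175],[0,-176,-190],[0,-176,-190]],"rotation":[[0,0,0],[0,0,0],[0,0,0],[0,0,0],[0,0,0],[0,0,0],[0,0,0],[0,0,0],[0,0,0],[0,0,0]],"grip":[0,0,0,0,0,0,0,0,0,0]}'; python3 sc.py s5; python3 look.py t5; python3 -c "
import cv2,numpy as np
a=cv2.imread('pics/s5.png');b=cv2.imread('pics/t5.png');a=cv2.resize(a,(390,450));b=cv2.resize(b,(410,280));o=np.zeros((450,800,3),np.uint8);o[:,:390]=a;o[:280,390:]=b;cv2.imwrite('pics/f.png',o)"
```

```text
t: 6.85
position: [0.6266, -0.171, 0.2401]
ee_rot: [-1.559, -0.253, 0.253]
ft_force: [-0.3, 0.2, 0.1]
grip_width: 0.0004
scene.npz 1161 face along [-1.8 -0.   1.6]
ns.npz 1115 face along [37.7 39.6 41.6]
cup 197 along pct [ 39.9 145.2 246.5] circ ((507.7778625488281, 150.73846435546875), 107.05294799804688)
plate 149 along pct [40.4 43.9 47.4] circ ((550.0380859375, 58.13716506958008), 49.2623405456543)
```

View pics/f.png

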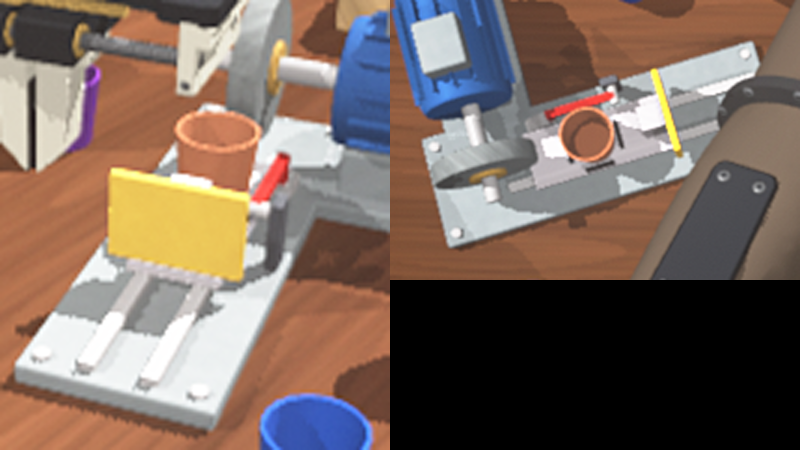

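Run:
```python
from h import *
from station import r
m=mask('n.npz',(0,90,60),(18,255,255),(205,240,245,280));u,v,W,P=pts('n.npz',m,.098);s=(W[:,2]>.085)&(W[:,2]<.11)
c,rad=cv2.minEnclosingCircle(P[s][:,:2].astype(np.float32)*1000)
print(c,rad,'along',(np.array(c)-[564,17.5])@[-.323,.946],'lat',(np.array(c)-[564,17.5])@[.946,.323],s.sum())
r.job_done()
```

```text
(519.1481323242188, 149.4027099609375) 31.797853469848633 along 139.26711688232422 lat 0.17470849609375333 177
the job is handed in; nothing more can be done
```

The carriage is on its middle working stop and the job is handed in. I pushed the yellow plate with the closed fingertips to about 52 mm of slide, short of the wheel contact at about 68 mm. I then backed off slowly, the carriage sprang back onto the catch, and the arm retreated clear. The robot's clock stood at about 7 s of the 35 s allowed.

**Last checks:**
- **Carriage:** the plate rests at 39.6 mm in the scene view and 40.4 mm in the top view, against the expected 40 mm. It read 39.8 mm just after release and held through the retreat.
- **Cup:** it stands upright in the nest, with its rim centre 139.3 mm along and 0.2 mm sideways. The expected values are 140 and 0.
- **Tool force:** about zero after release.
- **Other objects:** the arm's path stayed away from the bowl, tin and hammer. I did not measure them again afterwards.

**Disagreements:**
- After the descent, the measured tool position along the push was about 9 mm further forward than commanded. I took smaller steps from there.
- The top camera was blocked by the arm during the push, so I judged the push depth from the scene camera's depth reading.
- One early plane fit of the plate and one loose cup mask gave wrong numbers because of stray pixels. I discarded the plane fit and measured the cup again with a tighter mask.

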